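# Screen the heat sink out of the salvaged hardware

## Robot

A 6-joint arm with a two-finger parallel gripper is mounted at the origin on the work surface. World frame = base frame: x ahead of the robot, y to its left, z up, the work surface at z = 0. Lengths are in mm, angles in rad, forces in N, time in s.
With the tool pointing down it reaches from about 350 to 975 mm from the base axis. Payload 4.9 kg.
Tool frame: the origin (TCP) lies on the centre line of the jaws, within the pads' length; the fingertips stand 11 mm ahead of it and the grasp point (between the pads) lies 8 mm behind it; z points along the fingers, y is the line along which they close (so a half turn about z gives the same grasp; the last joint's range is limited). The gripper opens to 85 mm and grips with 20 to 120 N. Pads are 22 mm wide; open, the fingers measure 114 mm over their backs; the gripper's body (76 mm by 85 mm) begins 54 mm behind the grasp point. The pads swing forward as they close: fully open they stand 13 mm farther back than shut.
Start: joints at [-1.233, 0.053, 1.613, -0, 1.476, -0.119], TCP at [275.666, -560.901, 242.304] pointing down, gripper open.
Joint ranges: [-3.01, 3.01], [-1.01, 2.22], [0.06, 2.58], [-1.02, 4.17], [0.09, 2.62], [-3.14, 3.14]. Speed limits (rad/s): [2.57, 2.57, 3.14, 3.14, 3.14, 3.14].

## Interface

Orientations are given as a rotation vector (axis times angle).
In Python, from cell import * gives the robot as it stands.
- The arm moves only by the shell command python3 -m crank 'ROWS' [FORCE]. ROWS is JSON, a list of rows, each an object of numbers: "x", "y", "z": the shift along the tool's x, y, z each as a share of 250 mm, from -1 to 1; "wx", "wy", "wz": the turn, a rotation vector about the tool's x, y, z each as a share of 1.5 rad, from -1 to 1; "fingers": the closure in counts, from 0 (fully open) to 255 (shut). A call has 1 to 8 rows; each row is the pose to reach, as a shift and turn from the pose commanded when the call began, along the tool's axes at that moment; what a row does not reach only later rows make up. A row lasts 1/10 s, in which the tool goes at most 50 mm and 8.59 degrees, less where a joint would pass 70% of its speed; a pose out of reach is approached as far as the arm can. A call with a number of a shift or a turn outside -1 to 1 is refused whole. A call with a gripper value outside its range is refused whole. The fingers move at their own pace and stop on an object; FORCE is the grip in N (left out, the last holds). Time passes only in rows, so rows that repeat a pose let the fingers close. It gives the time, the measured TCP pose, the force, the opening and the grip force at its end, in the units of the state.
- observe(): the state, without advancing time (a new reading comes with each control period).
- capture(name): name is "side" or "top" or "wrist"; returns (picture, depth): 480x640x3 uint8, red, green, blue; 480x640 float32, mm along the optical axis (not along the pixel's ray), 0 where there is no reading.
- camera_params(name): a dict with "K" (3x3 intrinsics, pixels), "dist_coeffs" ([k1, k2, p1, p2, k3] as OpenCV has them; the pictures are not rectified), "world_from_camera" (4x4, takes a point from camera to world coordinates). Camera axes: x right, y down, z forward; pixel columns grow to the right and rows downward; lengths in mm; the calibration is good to about 2 mm. A picture is of the moment at which its call begins: read the wrist's pose just before it. camera_params takes no time and is no camera call; for the wrist camera it gives the pose at the moment of the call.
- close_job(): hands the job in; it is judged then, once.
The state is a dict: "t": time; "joint_positions": joint angles; "qvel": joint speeds; "joint_torque": joint torques, N m; "tcp_pos": TCP position; "ee_rot": TCP orientation; "contact_force": force on the tool from outside, world axes, zero at the start; "moment": the same for the moment, N m; "grip_width": opening from 0.0 (shut) to 1.0 (fully open); "gripper_force": force on a finger pad.
Only numpy, scipy, OpenCV 4.12 (cv2) and the standard library are available. Lean on these libraries where they do the work, as an engineer would, in place of code of your own. Each camera call takes 0.05 s, during which the arm holds its last target. There are 200 camera calls.

## Task

Lift the handle of the tip tray so that everything in it slides out onto the sorting grate and the three small spacers drop through the bars, then lower the tray again. Pick the heat sink that stays on top off the grate and lay it in the square grey dish.

Things in the scene. Friction and masses are not known exactly. Their poses are not given: they have to be found in the camera images.
- tray (a joint): Tip tray: aluminium pan 115 mm long, 90 mm wide inside, walls 18 mm, hinged to the sorting screen at its open mouth beside the grate. Hinge angle in rad: 0 = level (start), growing as the handle end is lifted, stop at 0.8. The parts, of smooth metal, slide out from 0.2 to 0.5; 0.7 empties it surely. It falls back if let go, so lower it by the handle.
- tray_handle (a point): Middle of the tray's handle: level round steel bar 12 mm thick, 92 mm long, 108 mm above the bench at first, nothing near it for 27 mm below. The point turns with the tray: x along the tray to the grate, y along the bar, parallel to the hinge, z up. The hinge line lies 175 mm along +x and 45 mm along -z from it: the bar moves on an arc of 181 mm and may turn in the fingers.
- grate_mid (a point): Centre of the grate at the top of its bars, 55 mm above the bench, fixed. Five 4 mm steel bars with 20 mm gaps run along x, straight away from the tray; three thin ties 5 mm lower cross them. z is up. Inside 140 x 140 mm; 4 mm walls rise 30 mm above the bars on three sides; the tray's mouth is on the -x side, 66 mm from here, 8 mm above the bars. Below is a closed pan, floor 4 mm above the bench.
- heatsink_mid (a point): Centre of the oversize piece: a dark finned heat sink, 46 x 46 mm (x, y) and 26 mm high (z), about 70 g, lying in the tray at the start. Too large for the gaps whichever way it lies.
- spacer0_mid (a point): Centre of a brass spacer, a short round bush with bevelled ends, 12 mm across, 10 mm high, in the tray at the start; it passes between the bars.
- spacer1_mid (a point): Centre of a second spacer, the same.
- spacer2_mid (a point): Centre of a third spacer, the same.
- dish_floor (a point): Middle of the inner floor of the square grey dish, fixed, 120 x 120 mm outside, walls 4 mm thick and 18 mm high overall; its floor is 4 mm above the bench. x and y along its sides. A white round bowl of similar size stands on the other side of the screen and is not wanted.
There are look-alikes about, which are no part of the job. Of the things shaped like the part that bears dish_floor, the grey one is meant.

How it is judged (in metres and radians):
On the way, in this order (a step that is already met when the one before it is completed fails the run):
1. the tray is tipped up (value of joint tray above 0.12 rad), for 0.1 s.
2. the spacers are through the grate and the heat sink lies on top of it (height (world z) of each of spacer0_mid, spacer1_mid, spacer2_mid below 0.045 m and x of heatsink_mid in the frame of grate_mid between -0.07 and 0.07 m and y of heatsink_mid in the frame of grate_mid between -0.07 and 0.07 m and z of heatsink_mid in the frame of grate_mid between 0.005 and 0.04 m and contact force between the fingers and heatsink below 0.1 N), for 0.2 s.
At the end, for the whole second after the job is handed in: The heat sink rests in the square dish, its centre within 50 mm of the dish's middle and under 25 mm above its floor. The tray is within 0.1 rad of level. The three spacers lie in the pan under the grate (centres under 45 mm above the bench, within 110 mm of the grate's middle) (horizontal distance between heatsink_mid and dish_floor below 0.05 m and z of heatsink_mid in the frame of dish_floor below 0.025 m and linear speed of heatsink below 0.03 m/s and value of joint tray below 0.1 rad and height (world z) of each of spacer0_mid, spacer1_mid, spacer2_mid below 0.045 m and horizontal distance between each of spacer0_mid, spacer1_mid, spacer2_mid and grate_mid below 0.11 m); the robot touches nothing.
It also fails if it takes over 54 s, if anything falls off the work surface, if the arm or the gripper's body presses on something with over 40 N, if the wrist force passes 120 N, or if a joint passes its speed limit or range.

## Working session

There is one attempt and no reset: what is moved stays moved. The work goes in short steps, Python scripts to look and compute and a shell command to move; the robot and the scene stay as the last step left them, time stands still between calls to the robot, and variables do not carry over. Pictures are saved under pics/ and viewed, at most 10 in all, crops included, and the job is handed in when it is done.

```bash
mkdir -p pics; ls; python3 - <<'E'
from cell import *
import cv2,numpy as np
s=observe();print({k:np.round(s[k],3) for k in('t','tcp_pos','ee_rot','grip_width')})
for n in('top','side'):
    im,d=capture(n);cv2.imwrite(f'pics/{n}0.png',im[:,:,::-1]);np.save(f'pics/{n}0.npy',d);np.save(f'pics/{n}0im.npy',im)
    p=camera_params(n);print(n,np.round(p['K'],1).tolist(),p['dist_coeffs'],np.round(p['world_from_camera'],3).tolist())
E
```

```text
pics
{'t': np.float64(0.0), 'tcp_pos': array([ 275.476, -560.34 ,  241.052]), 'ee_rot': array([-3.058, -0.711,  0.   ]), 'grip_width': np.float64(0.999)}
top [[504.5, 0.0, 324.3], [0.0, 504.5, 229.9], [0.0, 0.0, 1.0]] [-0.02388514  0.          0.          0.          0.        ] [[-0.024, -0.996, 0.082, 336.907], [-1.0, 0.023, -0.011, 143.21], [0.01, -0.082, -0.997, 1304.173], [0.0, 0.0, 0.0, 1.0]]
side [[508.9, 0.0, 315.9], [0.0, 508.9, 238.6], [0.0, 0.0, 1.0]] [-0.12178006  0.          0.          0.          0.        ] [[-0.943, -0.196, 0.27, 104.888], [-0.333, 0.527, -0.782, 1076.176], [0.011, -0.827, -0.562, 790.475], [0.0, 0.0, 0.0, 1.0]]
```

View pics/top0.png

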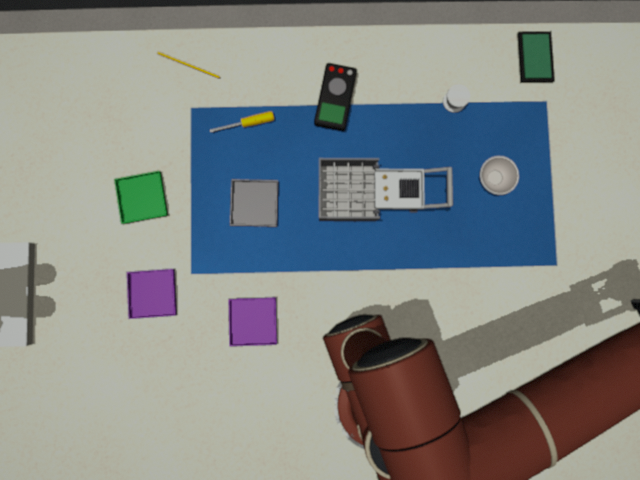

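View pics/side0.png

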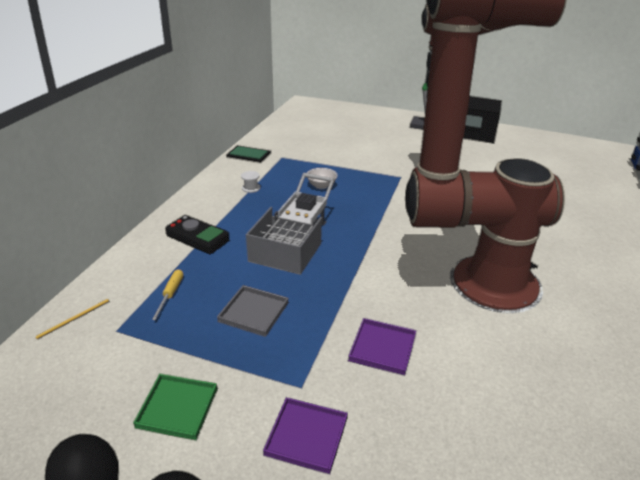

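Top view: grate (349,189), tray with the heat sink (409,188), handle bar (450,188), grey dish (255,203). Possible confusions: the green dish (142,197), the purple dishes (152,293) and (253,321), and the white bowl (499,175). By the description, grey at (255,203) is the one. I'll check that in a close crop and measure.

```bash
cat > h.py <<'E'
from cell import *
import cv2,numpy as np
def ray(uv,z,p):
    q=cv2.undistortPoints(np.array(uv,float).reshape(-1,1,2),np.array(p['K']),np.array(p['dist_coeffs'])).reshape(-1,2)
    T=np.array(p['world_from_camera']);d=np.c_[q,np.ones(len(q))]@T[:3,:3].T;o=T[:3,3]
    return o+d*((z-o[2])/d[:,2])[:,None]
E
python3 - <<'E'
from h import *
p=camera_params('top');im=np.load('pics/top0im.npy')
cv2.imwrite('pics/crop0.png',cv2.resize(im[145:235,225:465,::-1],None,fx=3.3,fy=3.3,interpolation=cv2.INTER_CUBIC))
hsv=cv2.cvtColor(im,cv2.COLOR_RGB2HSV)
nb=((hsv[:,:,1]<120)).astype(np.uint8)
for n,(a,b,c,d),z in(('dish',(220,170,290,235),18),('screen',(300,145,470,230),85)):
    m=np.zeros_like(nb);m[b:d,a:c]=nb[b:d,a:c]
    cs,_=cv2.findContours(m,0,2);c=max(cs,key=cv2.contourArea);r=cv2.minAreaRect(c)
    print(n,r,np.round(ray(cv2.boxPoints(r),z,p)).tolist())
m=np.zeros_like(nb);m[160:220,446:460]=nb[160:220,446:460]
for v in range(166,212,3):
    u=np.where(m[v])[0];print(v,u+0 if len(u) else None)
E
```

```text
dish ((253.43943786621094, 202.30104064941406), (48.1938362121582, 47.35202407836914), 1.5074357986450195) [[460.0, 373.0, 18.0], [583.0, 368.0, 18.0], [577.0, 244.0, 18.0], [454.0, 249.0, 18.0]]
screen ((384.99993896484375, 188.49998474121094), (133.99996948242188, 62.99999237060547), -0.0) [[462.0, 144.0, 85.0], [617.0, 140.0, 85.0], [610.0, -190.0, 85.0], [454.0, -183.0, 85.0]]
166 [448 449 450]
169 [446 447 448 449 450 451 452]
172 [447 448 449 450 451 452]
175 [446 447 448 449 450 451 452]
178 [446 447 448 449 450 451 452]
181 [446 447 448 449 450 451 452]
184 [446 447 448 449 450 451 452]
187 [447 448 449 450 451 452]
190 [447 448 449 450 451 452]
193 [447 448 449 450 451 452]
196 [447 448 449 450 451 452]
199 [447 448 449 450 451 452]
202 [446 447 448 449 450 451 452]
205 [446 447 448 449 450 451 452]
208 None
211 None
```

View pics/crop0.png

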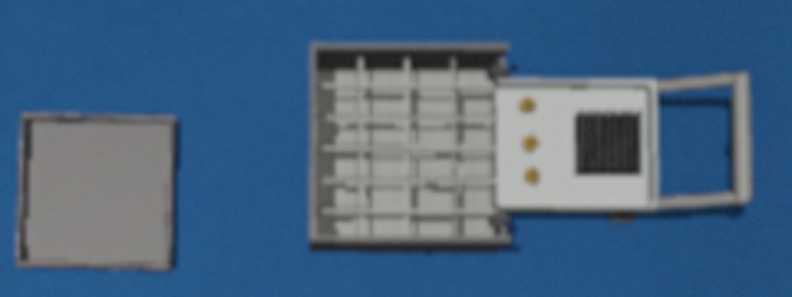

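The crop confirms the plain grey square dish, with the three brass spacers at about crop (527,104), (530,143) and (532,176). The dark heat sink is at (608,143) and the handle bar at (742,140).

```bash
python3 - <<'E'
from h import *
from scipy.spatial.transform import Rotation as R
p=camera_params('top')
c=lambda u,v:(u/3.3+225-.35,v/3.3+145-.35)
print('bar ends',np.round(ray([c(740,76),c(743,204)],110,p),1))
print('bar mid mask',np.round(ray([(449.3,187)],110,p),1))
print('screen corners',np.round(ray([c(310,43),c(508,45),c(508,248),c(310,246)],85,p),1))
print('bars L end/R end mid-bar',np.round(ray([c(322,148),c(495,153)],55,p),1))
print('heatsink',np.round(ray([c(608,143)],75,p),1), 'dish', np.round(ray([c(97,191)],18,p),1))
s=observe();print(R.from_rotvec(s['ee_rot']).as_matrix().round(3))
d=np.load('pics/top0.npy');T=p['world_from_camera']
for uv in((449,187),(449,175),(449,200),(409,188)):
    q=cv2.undistortPoints(np.array([[uv]],float),p['K'],p['dist_coeffs'])[0,0];z=d[uv[1],uv[0]]
    print(uv,(T[:3,:3]@np.array([q[0]*z,q[1]*z,z])+T[:3,3]).round(1))
E
```

```text
bar ends [[ 578.8 -174.3  110. ]
 [ 484.7 -172.2  110. ]]
bar mid mask [[ 531.8 -173.1  110. ]]
screen corners [[615.5 139.   85. ]
 [610.9  -8.4  85. ]
 [459.   -3.4  85. ]
 [463.8 142.4  85. ]]
bars L end/R end mid-bar [[5.413e+02 1.316e+02 5.500e+01]
 [5.346e+02 5.000e-01 5.500e+01]]
heatsink [[537.2 -82.1  75. ]] dish [[517.5 307.1  18. ]]
[[ 0.897  0.441 -0.001]
 [ 0.441 -0.897  0.002]
 [ 0.    -0.002 -1.   ]]
(449, 187) [ 531.3 -171.5  113.3]
(449, 175) [ 560.5 -173.   112.6]
(449, 200) [ 500.1 -170.5  111.9]
(409, 188) [534.5 -79.4  90.9]
```

```bash
python3 -m crank '[{"x":0.8,"y":-0.47,"wz":0.322,"fingers":110},{"x":0.8,"y":-0.47,"wz":0.322,"fingers":110},{"x":0.8,"y":-0.47,"wz":0.322,"fingers":110},{"x":0.8,"y":-0.47,"wz":0.322,"fingers":110},{"x":0.8,"y":-0.47,"wz":0.322,"fingers":110},{"x":0.8,"y":-0.47,"wz":0.322,"fingers":110},{"x":0.8,"y":-0.47,"wz":0.322,"fingers":110},{"x":0.8,"y":-0.47,"wz":0.322,"fingers":110}]' 30
cat >> h.py <<'E'
from scipy.spatial.transform import Rotation as R
def to(t):
    s=observe();M=R.from_rotvec(s['ee_rot']).as_matrix()
    print('t',round(float(s['t']),2),'tcp',np.round(s['tcp_pos'],1),'M',M[:,0].round(3),M[:,1].round(3),'w',round(float(s['grip_width']),3),'f',np.round(s['contact_force'],1),'share',np.round(M.T@(np.array(t)-s['tcp_pos'])/250,3))
E
python3 -c "
from h import *
to([531.8,-172.5,190])"
```

```text
t 0.1 tcp [ 275.5 -560.4  241.2] M [0.897 0.441 0.   ] [ 0.441 -0.897 -0.002] w 0.999 f [ 0.1 -0.4  0.3] share [ 1.604 -0.94   0.207]$[0]: bad value
```

```bash
python3 -m crank '[{"x":0.8,"y":-0.47,"z":0,"wx":0,"wy":0,"wz":0.322,"fingers":110},{"x":0.8,"y":-0.47,"z":0,"wx":0,"wy":0,"wz":0.322,"fingers":110},{"x":0.8,"y":-0.47,"z":0,"wx":0,"wy":0,"wz":0.322,"fingers":110},{"x":0.8,"y":-0.47,"z":0,"wx":0,"wy":0,"wz":0.322,"fingers":110},{"x":0.8,"y":-0.47,"z":0,"wx":0,"wy":0,"wz":0.322,"fingers":110},{"x":0.8,"y":-0.47,"z":0,"wx":0,"wy":0,"wz":0.322,"fingers":110},{"x":0.8,"y":-0.47,"z":0,"wx":0,"wy":0,"wz":0.322,"fingers":110}]' 30
python3 -c "
from h import *
to([531.8,-172.5,190])"
```

```text
t: 0.8
tcp_pos: [403.4, -366.8, 241.9]
ee_rot: [3.141, -0.039, -0.001]
contact_force: [0.8, -0.4, 0.4]
grip_width: 0.569
gripper_force: 0.0
t 0.8 tcp [ 403.4 -366.8  241.9] M [ 1.    -0.025 -0.001] [-0.025 -1.     0.   ] w 0.569 f [ 0.8 -0.4  0.4] share [ 0.494 -0.789  0.207]
```

```bash
python3 -m crank '[{"x":0.494,"y":-0.789,"z":0.207,"wx":0,"wy":0,"wz":0,"fingers":110},{"x":0.494,"y":-0.789,"z":0.207,"wx":0,"wy":0,"wz":0,"fingers":110},{"x":0.494,"y":-0.789,"z":0.207,"wx":0,"wy":0,"wz":0,"fingers":110},{"x":0.494,"y":-0.789,"z":0.207,"wx":0,"wy":0,"wz":0,"fingers":110},{"x":0.494,"y":-0.789,"z":0.207,"wx":0,"wy":0,"wz":0,"fingers":110},{"x":0.494,"y":-0.789,"z":0.207,"wx":0,"wy":0,"wz":0,"fingers":110},{"x":0.494,"y":-0.789,"z":0.207,"wx":0,"wy":0,"wz":0,"fingers":110}]'
python3 - <<'E'
from h import *
to([531.8,-172.5,118])
p=camera_params('wrist');im,d=capture('wrist');cv2.imwrite('pics/w1.png',im[:,:,::-1]);np.savez('pics/w1.npz',im=im,d=d,K=p['K'],D=p['dist_coeffs'],T=p['world_from_camera'])
E
```

```text
t: 1.5
tcp_pos: [531.8, -174.0, 189.9]
ee_rot: [3.141, -0.041, -0.002]
contact_force: [0.1, -0.4, 0.4]
grip_width: 0.569
gripper_force: 0.0
t 1.5 tcp [ 531.8 -174.   189.9] M [ 1.    -0.026 -0.001] [-0.026 -1.     0.   ] w 0.569 f [ 0.1 -0.4  0.4] share [ 0.    -0.006  0.288]
```

View pics/w1.png

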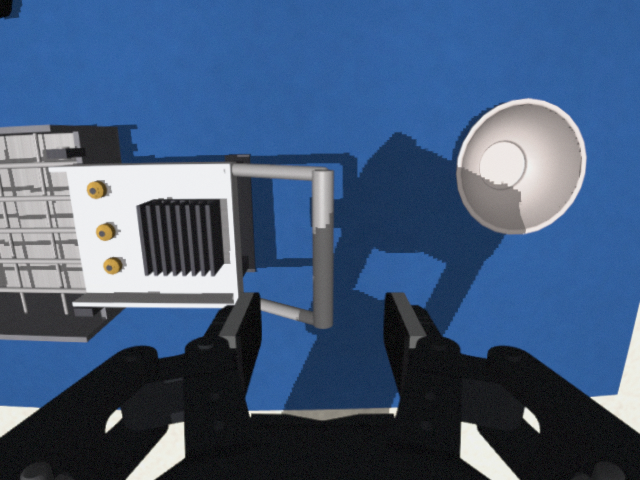

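Wrist view: the bar runs from (322,172) to (323,322), centred between the pads (fingers at x≈240 and 400). The heat sink is at (183,237) in the tray.

```bash
python3 - <<'E'
from h import *
w=np.load('pics/w1.npz');p=dict(K=w['K'],dist_coeffs=w['D'],world_from_camera=w['T'])
print(ray([(322.5,174),(322.5,322)],110,p).round(1))
print('hs',ray([(183,237)],91,p).round(1))
print('grate bars mouth',ray([(77,227)],71,p).round(1))
to([531.8,-172.5,118])
E
```

```text
[[ 579.4 -176.3  110. ]
 [ 491.6 -174.   110. ]]
hs [[541.7 -88.9  91. ]]
grate bars mouth [[545.8  -7.3  71. ]]
t 1.55 tcp [ 531.7 -174.7  190.4] M [ 1.    -0.028 -0.001] [-0.028 -1.     0.   ] w 0.567 f [-0.6 -0.1  0.2] share [ 0.    -0.009  0.29 ]
```

```bash
python3 -m crank '[{"x":0.006,"y":0,"z":0.18,"wx":0,"wy":0,"wz":0,"fingers":110},{"x":0.006,"y":0,"z":0.36,"wx":0,"wy":0,"wz":0,"fingers":110},{"x":0.006,"y":0,"z":0.36,"wx":0,"wy":0,"wz":0,"fingers":110},{"x":0.006,"y":0,"z":0.36,"wx":0,"wy":0,"wz":0,"fingers":255},{"x":0.006,"y":0,"z":0.36,"wx":0,"wy":0,"wz":0,"fingers":255},{"x":0.006,"y":0,"z":0.36,"wx":0,"wy":0,"wz":0,"fingers":255},{"x":0.006,"y":0,"z":0.36,"wx":0,"wy":0,"wz":0,"fingers":255},{"x":0.006,"y":0,"z":0.36,"wx":0,"wy":0,"wz":0,"fingers":255}]' 40
python3 -c "
from h import *
to([531.8,-172.5,190])"
```

```text
t: 2.35
tcp_pos: [535.3, -174.2, 104.1]
ee_rot: [3.139, -0.041, 0.007]
contact_force: [-2.0, 0.3, 7.3]
grip_width: 0.122
gripper_force: 39.3
t 2.35 tcp [ 535.3 -174.2  104.1] M [ 1.    -0.026  0.005] [-0.026 -1.     0.002] w 0.122 f [-2.   0.3  7.3] share [-0.013 -0.006 -0.344]
```

```bash
python3 -m crank '[{"x":0,"y":-0.01,"z":-0.035,"wx":0,"wy":0,"wz":0,"fingers":255},{"x":0,"y":-0.022,"z":-0.069,"wx":0,"wy":0,"wz":0,"fingers":255},{"x":0,"y":-0.035,"z":-0.102,"wx":0,"wy":0,"wz":0,"fingers":255},{"x":0,"y":-0.05,"z":-0.136,"wx":0,"wy":0,"wz":0,"fingers":255},{"x":0,"y":-0.066,"z":-0.168,"wx":0,"wy":0,"wz":0,"fingers":255},{"x":0,"y":-0.084,"z":-0.199,"wx":0,"wy":0,"wz":0,"fingers":255},{"x":0,"y":-0.104,"z":-0.229,"wx":0,"wy":0,"wz":0,"fingers":255},{"x":0,"y":-0.125,"z":-0.258,"wx":0,"wy":0,"wz":0,"fingers":255}]'
```

```text
t: 3.15
tcp_pos: [536.0, -144.6, 168.4]
ee_rot: [3.134, -0.041, 0.009]
contact_force: [1.7, -6.8, 1.9]
grip_width: 0.118
gripper_force: 38.9
```

```bash
python3 -m crank '[{"x":0,"y":-0.023,"z":-0.028,"wx":0,"wy":0,"wz":0,"fingers":255},{"x":0,"y":-0.047,"z":-0.055,"wx":0,"wy":0,"wz":0,"fingers":255},{"x":0,"y":-0.072,"z":-0.081,"wx":0,"wy":0,"wz":0,"fingers":255},{"x":0,"y":-0.099,"z":-0.105,"wx":0,"wy":0,"wz":0,"fingers":255},{"x":0,"y":-0.126,"z":-0.128,"wx":0,"wy":0,"wz":0,"fingers":255},{"x":0,"y":-0.156,"z":-0.15,"wx":0,"wy":0,"wz":0,"fingers":255},{"x":0,"y":-0.165,"z":-0.158,"wx":0,"wy":0,"wz":0,"fingers":255},{"x":0,"y":-0.165,"z":-0.158,"wx":0,"wy":0,"wz":0,"fingers":255}]'
python3 - <<'E'
from h import *
a,_=capture('top');b,_=capture('side')
A=cv2.resize(a[140:240,290:470],None,fx=3,fy=3);B=cv2.resize(b[150:290,220:360],(300,300))
cv2.imwrite('pics/t2.png',np.hstack([A,B])[:,:,::-1])
E
```

```text
t: 3.95
tcp_pos: [537.0, -103.0, 209.0]
ee_rot: [3.134, -0.041, 0.01]
contact_force: [-1.5, -6.1, 6.6]
grip_width: 0.12
gripper_force: 40.3
```

View pics/t2.png

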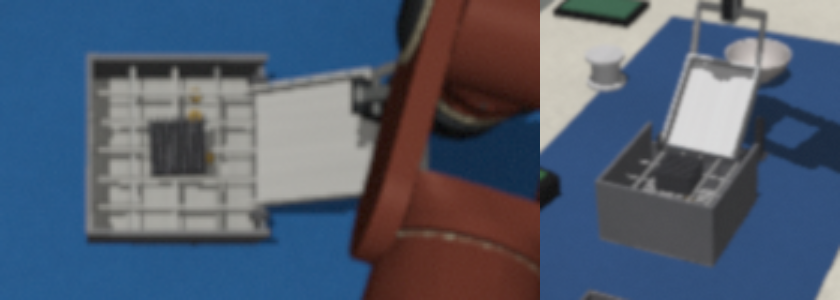

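The tray is empty and the heat sink sits flat on the grate (180,148), with brass specks at (195,100) and (208,157). I'll lower the tray, then check the spacers.

```bash
python3 -m crank '[{"x":0,"y":0.068,"z":0.053,"wx":0,"wy":0,"wz":0,"fingers":255},{"x":0,"y":0.12,"z":0.103,"wx":0,"wy":0,"wz":0,"fingers":255},{"x":0,"y":0.167,"z":0.158,"wx":0,"wy":0,"wz":0,"fingers":255},{"x":0,"y":0.208,"z":0.218,"wx":0,"wy":0,"wz":0,"fingers":255},{"x":0,"y":0.243,"z":0.281,"wx":0,"wy":0,"wz":0,"fingers":255},{"x":0,"y":0.271,"z":0.348,"wx":0,"wy":0,"wz":0,"fingers":255},{"x":0,"y":0.29,"z":0.416,"wx":0,"wy":0,"wz":0,"fingers":255},{"x":0,"y":0.29,"z":0.416,"wx":0,"wy":0,"wz":0,"fingers":255}]'
python3 -m crank '[{"x":0,"y":0,"z":0,"wx":0,"wy":0,"wz":0,"fingers":255},{"x":0,"y":0,"z":0,"wx":0,"wy":0,"wz":0,"fingers":110},{"x":0,"y":0,"z":0,"wx":0,"wy":0,"wz":0,"fingers":110},{"x":0,"y":0,"z":0,"wx":0,"wy":0,"wz":0,"fingers":110},{"x":0,"y":0,"z":0,"wx":0,"wy":0,"wz":0,"fingers":110},{"x":0,"y":0,"z":-0.2,"wx":0,"wy":0,"wz":0,"fingers":110},{"x":0,"y":0,"z":-0.5,"wx":0,"wy":0,"wz":0,"fingers":110},{"x":0,"y":0,"z":-0.5,"wx":0,"wy":0,"wz":0,"fingers":110}]'
python3 -c "
from h import *
to([535,20,250])"
```

```text
t: 4.85
tcp_pos: [534.9, -174.1, 99.8]
ee_rot: [-3.141, 0.043, -0.006]
contact_force: [6.7, -2.0, -2.5]
grip_width: 0.115
gripper_force: 46.3
t: 5.65
tcp_pos: [534.9, -173.9, 230.7]
ee_rot: [3.139, -0.041, 0.009]
contact_force: [0.6, -0.6, 0.8]
grip_width: 0.57
gripper_force: 0.0
t 5.65 tcp [ 534.9 -173.9  230.7] M [ 1.    -0.026  0.006] [-0.026 -1.     0.002] w 0.57 f [ 0.6 -0.6  0.8] share [-0.02  -0.775 -0.079]
```

```bash
python3 -m crank '[{"x":0,"y":-0.96,"z":-0.08,"wx":0,"wy":0,"wz":0,"fingers":0},{"x":0,"y":-0.96,"z":-0.08,"wx":0,"wy":0,"wz":0,"fingers":0},{"x":0,"y":-0.96,"z":-0.08,"wx":0,"wy":0,"wz":0,"fingers":0},{"x":0,"y":-0.96,"z":-0.08,"wx":0,"wy":0,"wz":0,"fingers":0},{"x":0,"y":-0.96,"z":-0.08,"wx":0,"wy":0,"wz":0,"fingers":0},{"x":0,"y":-0.96,"z":-0.08,"wx":0,"wy":0,"wz":0,"fingers":0},{"x":0,"y":-0.96,"z":-0.08,"wx":0,"wy":0,"wz":0,"fingers":0},{"x":0,"y":-0.96,"z":-0.08,"wx":0,"wy":0,"wz":0,"fingers":0}]'
python3 - <<'E'
from h import *
p=camera_params('wrist');im,d=capture('wrist');cv2.imwrite('pics/w3.png',im[:,:,::-1]);np.savez('pics/w3.npz',im=im,d=d,K=p['K'],D=p['dist_coeffs'],T=p['world_from_camera'])
E
```

```text
t: 6.45
tcp_pos: [539.6, 65.8, 245.2]
ee_rot: [3.141, -0.042, -0.001]
contact_force: [0.1, 0.3, -0.1]
grip_width: 0.998
gripper_force: 0.0
```

View pics/w3.png

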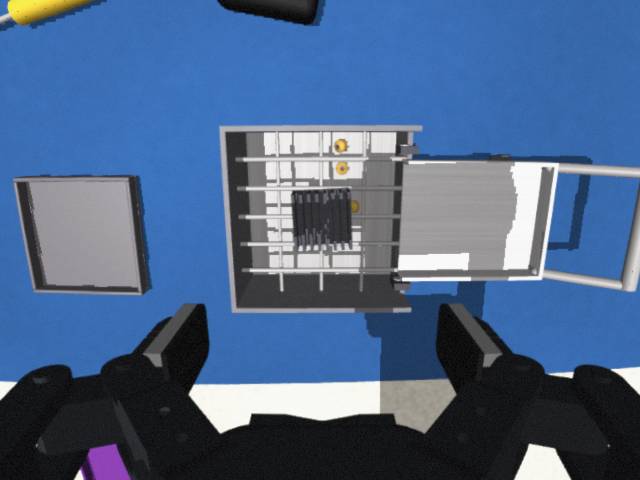

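Wrist view: the tray is level and empty. The heat sink is on the bars at (322,218), and the spacers are seen between bars at (341,145), (342,168) and (354,206). I'll check their depth.

```bash
python3 - <<'E'
from h import *
w=np.load('pics/w3.npz');p=dict(K=w['K'],dist_coeffs=w['D'],world_from_camera=w['T']);im,d=w['im'],w['d'];T=w['T']
def P(uv):
    q=cv2.undistortPoints(np.array(uv,float).reshape(-1,1,2),p['K'],p['dist_coeffs']).reshape(-1,2)
    z=np.array([d[int(v),int(u)] for u,v in uv]);return (np.c_[q,np.ones(len(q))]*z[:,None])@T[:3,:3].T+T[:3,3]
h=cv2.cvtColor(im,cv2.COLOR_RGB2HSV)
m=((h[...,1]>110)&(h[...,0]<35)&(h[...,2]>60)).astype(np.uint8);m[:120]=0;m[300:]=0
n,_,st,ce=cv2.connectedComponentsWithStats(m)
for i in range(1,n):
    if st[i,4]>8:
        ys,xs=np.where(_==i);print('sp',ce[i].round(1),st[i,4],np.median(P(list(zip(xs,ys))),0).round(1))
ys,xs=np.mgrid[180:256,280:362];uv=list(zip(xs.ravel(),ys.ravel()));X=P(uv)
k=(X[:,2]>72)&(X[:,2]<95);r=cv2.minAreaRect(X[k][:,:2].astype(np.float32));print('hs',r,np.median(X[k][:,2]),k.sum())
mm=k.reshape(ys.shape).astype(np.uint8)
print('box corners',cv2.boxPoints(r).round(1).tolist())
print('grate inner',P([(240,218),(400,218)]).round(1).tolist(),'walls top',P([(322,128),(322,309),(227,218)]).round(1).tolist())
print('dish corners@18',ray([(14,178),(137,176),(147,294),(34,292)],18,p).round(1).tolist())
to([535,60,82])
E
```

```text
sp [340.9 145.2] 101 [599.2  46.3  13.9]
sp [341.5 168. ] 91 [578.3  46.5  12.5]
sp [354.2 205.9] 78 [543.4  34.8  14.1]
hs ((542.163330078125, 64.95333099365234), (46.390682220458984, 46.123233795166016), 1.4343675374984741) 80.41210540513248 1639
box corners [[518.4000244140625, 87.4000015258789], [519.5999755859375, 41.29999923706055], [565.9000244140625, 42.5], [564.7999877929688, 88.5999984741211]]
grate inner [[542.0, 134.9, 53.7], [539.8, 0.2, 60.9]] walls top [[613.1, 63.1, 84.2], [471.0, 66.9, 86.0], [548.3, 138.3, 83.6]]
dish corners@18 [[581.6, 363.0, 18.0], [577.7, 236.9, 18.0], [459.4, 244.8, 18.0], [463.1, 368.9, 18.0]]
t 6.5 tcp [539.6  65.5 245.2] M [ 1.    -0.028 -0.001] [-0.028 -1.     0.   ] w 1.0 f [-0.6 -0.8 -0.4] share [-0.018  0.022  0.653]
```

All three spacers lie in the pan (z≈13). The heat sink is at (542,65) and aligned with the tool, so I'll pick it.

```bash
python3 -m crank '[{"x":0.01,"y":0,"z":0.2,"wx":0,"wy":0,"wz":0,"fingers":0},{"x":0.01,"y":0,"z":0.4,"wx":0,"wy":0,"wz":0,"fingers":0},{"x":0.01,"y":0,"z":0.55,"wx":0,"wy":0,"wz":0,"fingers":0},{"x":0.01,"y":0,"z":0.65,"wx":0,"wy":0,"wz":0,"fingers":0},{"x":0.01,"y":0,"z":0.695,"wx":0,"wy":0,"wz":0,"fingers":0},{"x":0.01,"y":0,"z":0.695,"wx":0,"wy":0,"wz":0,"fingers":0},{"x":0.01,"y":0,"z":0.695,"wx":0,"wy":0,"wz":0,"fingers":255},{"x":0.01,"y":0,"z":0.695,"wx":0,"wy":0,"wz":0,"fingers":255}]' 30
python3 -m crank '[{"x":0,"y":0,"z":0,"wx":0,"wy":0,"wz":0,"fingers":255},{"x":0,"y":0,"z":0,"wx":0,"wy":0,"wz":0,"fingers":255},{"x":0,"y":0,"z":0,"wx":0,"wy":0,"wz":0,"fingers":255},{"x":0,"y":0,"z":0,"wx":0,"wy":0,"wz":0,"fingers":255}]'
python3 -c "
from h import *
to([520.5,306,200])"
```

```text
t: 7.3
tcp_pos: [544.0, 66.2, 74.1]
ee_rot: [-3.141, 0.042, -0.006]
contact_force: [-0.1, 0.6, 0.5]
grip_width: 0.69
gripper_force: 0.0
t: 7.7
tcp_pos: [543.7, 66.5, 73.9]
ee_rot: [3.141, -0.041, 0.005]
contact_force: [-0.3, -1.0, 6.3]
grip_width: 0.531
gripper_force: 33.5
t 7.7 tcp [543.7  66.5  73.9] M [ 1.    -0.026  0.003] [-0.026 -1.     0.   ] w 0.531 f [-0.3 -1.   6.3] share [-0.116 -0.955 -0.505]
```

Gripped at about 45 mm opening. Now lift, then move over the dish.

```bash
python3 -m crank '[{"x":0,"y":0,"z":-0.1,"wx":0,"wy":0,"wz":0,"fingers":255},{"x":0,"y":0,"z":-0.25,"wx":0,"wy":0,"wz":0,"fingers":255},{"x":0,"y":0,"z":-0.4,"wx":0,"wy":0,"wz":0,"fingers":255},{"x":0,"y":0,"z":-0.4,"wx":0,"wy":0,"wz":0,"fingers":255}]'
python3 -m crank '[{"x":-0.023,"y":-0.19,"z":0,"wx":0,"wy":0,"wz":0,"fingers":255},{"x":-0.046,"y":-0.38,"z":0,"wx":0,"wy":0,"wz":0,"fingers":255},{"x":-0.069,"y":-0.57,"z":0,"wx":0,"wy":0,"wz":0,"fingers":255},{"x":-0.09,"y":-0.76,"z":0,"wx":0,"wy":0,"wz":0,"fingers":255},{"x":-0.116,"y":-0.955,"z":0,"wx":0,"wy":0,"wz":0,"fingers":255},{"x":-0.116,"y":-0.955,"z":0,"wx":0,"wy":0,"wz":0,"fingers":255},{"x":-0.116,"y":-0.955,"z":0,"wx":0,"wy":0,"wz":0,"fingers":255}]'
python3 -c "
from h import *
to([520.5,306,24])"
```

```text
t: 8.1
tcp_pos: [546.0, 66.7, 178.9]
ee_rot: [-3.141, 0.041, -0.019]
contact_force: [0.9, -0.5, -0.3]
grip_width: 0.529
gripper_force: 32.8
t: 8.8
tcp_pos: [518.6, 306.8, 170.7]
ee_rot: [3.14, -0.037, -0.002]
contact_force: [-0.6, -0.1, -1.0]
grip_width: 0.529
gripper_force: 32.8
t 8.8 tcp [518.6 306.8 170.7] M [ 1.    -0.024 -0.001] [-0.024 -1.     0.001] w 0.529 f [-0.6 -0.1 -1. ] share [0.008 0.002 0.587]
```

```bash
python3 -m crank '[{"x":0.008,"y":0,"z":0.2,"wx":0,"wy":0,"wz":0,"fingers":255},{"x":0.008,"y":0,"z":0.36,"wx":0,"wy":0,"wz":0,"fingers":255},{"x":0.008,"y":0,"z":0.48,"wx":0,"wy":0,"wz":0,"fingers":255},{"x":0.008,"y":0,"z":0.54,"wx":0,"wy":0,"wz":0,"fingers":255},{"x":0.008,"y":0,"z":0.57,"wx":0,"wy":0,"wz":0,"fingers":255},{"x":0.008,"y":0,"z":0.585,"wx":0,"wy":0,"wz":0,"fingers":255},{"x":0.008,"y":0,"z":0.585,"wx":0,"wy":0,"wz":0,"fingers":255},{"x":0.008,"y":0,"z":0.585,"wx":0,"wy":0,"wz":0,"fingers":255}]'
```

```text
t: 9.6
tcp_pos: [522.8, 306.4, 27.4]
ee_rot: [-3.14, 0.041, -0.005]
contact_force: [-0.2, -0.8, 0.0]
grip_width: 0.53
gripper_force: 32.8
```

```bash
python3 -m crank '[{"x":0,"y":0,"z":0.012,"wx":0,"wy":0,"wz":0,"fingers":255},{"x":0,"y":0,"z":0.012,"wx":0,"wy":0,"wz":0,"fingers":255},{"x":0,"y":0,"z":0.012,"wx":0,"wy":0,"wz":0,"fingers":75},{"x":0,"y":0,"z":0.012,"wx":0,"wy":0,"wz":0,"fingers":75},{"x":0,"y":0,"z":0.012,"wx":0,"wy":0,"wz":0,"fingers":75},{"x":0,"y":0,"z":0.012,"wx":0,"wy":0,"wz":0,"fingers":75},{"x":0,"y":0,"z":-0.15,"wx":0,"wy":0,"wz":0,"fingers":75},{"x":0,"y":0,"z":-0.3,"wx":0,"wy":0,"wz":0,"fingers":75}]'
python3 -m crank '[{"x":0,"y":0,"z":-0.4,"wx":0,"wy":0,"wz":0,"fingers":75},{"x":0,"y":0,"z":-0.4,"wx":0,"wy":0,"wz":0,"fingers":75},{"x":0,"y":0,"z":-0.4,"wx":0,"wy":0,"wz":0,"fingers":75},{"x":0,"y":0,"z":-0.4,"wx":0,"wy":0,"wz":0,"fingers":75}]'
python3 - <<'E'
from h import *
p=camera_params('wrist');im,d=capture('wrist');s,_=capture('side')
cv2.imwrite('pics/end.png',np.hstack([cv2.resize(im,(400,300)),cv2.resize(s[150:390,120:440],(400,300))])[:,:,::-1])
E
```

```text
t: 10.4
tcp_pos: [520.4, 305.4, 100.0]
ee_rot: [3.14, -0.041, -0.005]
contact_force: [0.4, 1.8, 0.9]
grip_width: 0.706
gripper_force: 0.0
t: 10.8
tcp_pos: [522.5, 306.3, 202.9]
ee_rot: [-3.14, 0.041, -0.006]
contact_force: [-0.7, -0.9, -1.6]
grip_width: 0.705
gripper_force: 0.0
```

View pics/end.png

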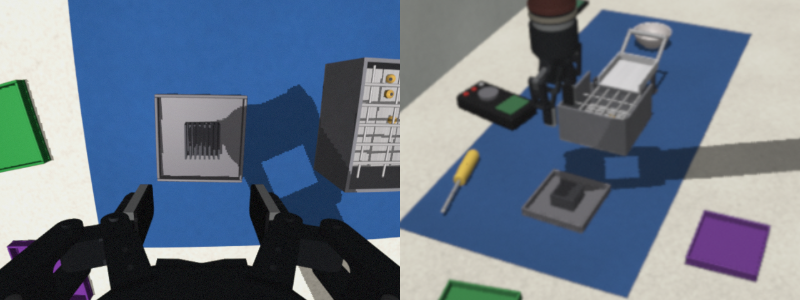

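The heat sink lies flat in the middle of the grey dish at (202,140). The tray is level, the spacers are under the grate, and the arm is clear.

```bash
python3 -c "
from cell import *
print(close_job())"
```

```text
the job is handed in; nothing more can be done
None
```

The job is handed in at about 11 s of the 54 s allowed: the last pictures show the heat sink in the middle of the grey dish, the tray level and empty, and the three spacers in the pan under the grate; the judge gave no verdict.

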